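Lock the blender's drive hub with the hex key

TASK

The drive hub in the blender's motor base is not locked yet. Pick up the T-handled hex key, stand it in the hub's hex socket fully home, and only then turn it clockwise (seen from above) until the hub reaches its stop. Leave the key standing in the socket, let go, and do not disturb the coffee tamper.

Things in the scene. Friction and masses are not known exactly. Their poses are not given: they have to be found in the camera images.
- key: Loose T-handled hex key, about 220 g, 78 mm tall, standing on its foot; origin: centre of the underside, z up. Tapered steel hex foot, 26 mm across flats below to 40 mm at height 25 mm, corners on the key's +-x; flange 52 mm diameter, height 25-29 mm; stem 14 mm diameter; black T bar at height 50-78 mm, 80 mm long along x, 16 mm wide: grasp across it from above.
- socket (a point): Mouth centre of the hex socket in the grey hub on the fixed blender base (170 mm square), 118 mm above the worktop; turns with the hub, z up. 43 mm across flats at the mouth, tapering to 29 at 25 mm depth; corners on the point's +-x and every 60 degrees. Key home: flange on the hub's rim, underside 25 mm below this point, play 1.5 mm and 9 degrees. Black collar around, 100 mm diameter.
- hub (a joint): Turning angle of the hub, rad: grows clockwise seen from above; starts between 0 and 0.3, hard stop at 1.3 (75 degrees, nearly a quarter turn from 0). Turning takes about 0.06 N m; the hub stays where it is left.
- tamper: Bystander: steel coffee tamper standing upright, 90 mm tall, round flat foot 58 mm in diameter, round knob 38 mm. Origin: centre of its underside. Leave it standing where it is. A mug and a jar of beans stand farther back.
Not all that is in view belongs to the job. Of the things like the part that bears socket, leave any that is turquoise; of the rest the smaller one is meant.

How it is judged:
On the way:
1. The key stands in the socket, at least 15 mm deep, before the hub is turned past 0.7 rad (z of key in the frame of socket below -0.015 m and horizontal distance between key and socket below 0.012 m and angle between key's own z axis and vertical below 0.2 rad and value of joint hub below 0.7 rad), for 0.1 s.
At the end, for the whole second after the job is handed in: The hub is turned clockwise past 1.1 rad (its stop is at 1.3), and the key stands still in the socket: underside at least 15 mm below the mouth, within 12 mm of the socket's axis sideways, upright within 0.2 rad (value of joint hub above 1.1 rad and z of key in the frame of socket below -0.015 m and horizontal distance between key and socket below 0.012 m and angle between key's own z axis and vertical below 0.2 rad and linear speed of key below 0.02 m/s); the robot touches nothing.
It fails at once if The coffee tamper is shifted by more than 30 mm or tipped over (distance of tamper from where it was at the start of the episode above 0.03 m or angle between tamper's own z axis and vertical above 0.5 rad).
It also fails if it takes over 45 s, if anything falls off the work surface, if the arm or the gripper's body presses on something with over 40 N, if the wrist force passes 120 N, or if a joint passes its speed limit or range.

ROBOT

A 6-joint arm with a two-finger parallel gripper is mounted at the origin on the work surface. World frame = base frame: x ahead of the robot, y to its left, z up, the work surface at z = 0. Lengths are in m, angles in rad, forces in N, time in s.
With the tool pointing down it reaches from about 0.25 to 0.775 m from the base axis. Payload 4 kg.
Tool frame: the origin (TCP) lies on the centre line of the jaws, within the pads' length; the fingertips stand 22 mm ahead of it and the grasp point (between the pads) lies 3 mm ahead of it; z points along the fingers, y is the direction in which the jaws open and shut (so a half turn about z gives the same grasp; the last joint's range is limited). The gripper opens to 94 mm and grips with 3 to 60 N. Pads are 16 mm wide; open, the fingers measure 119 mm over their backs; the gripper's body (75 mm by 177 mm) begins 78 mm behind the grasp point.
Start: joints at [-1.317, 0.087, 1.371, -0, 1.684, -0.103], TCP at [0.192, -0.515, 0.228] pointing down, gripper open.
Joint ranges: [-3.1, 3.1], [-0.76, 2.03], [0.27, 2.55], [-1.08, 4.22], [0.17, 2.65], [-2.57, 2.57]. Speed limits (rad/s): [2.79, 2.79, 3.14, 3.14, 3.14, 3.14].

INTERFACE

Orientations are given as a unit quaternion [x, y, z, w].
In Python, from plant import r gives the robot as it stands.
- The arm moves only by the shell command python3 -m creep 'ROWS' [FORCE]. ROWS is JSON, a list of rows, each a list of 7 numbers: the shift along the world's x, y, z in m, then the turn, a rotation vector about the world's x, y, z in degrees, then the opening, from 0 (shut) to 1 (fully open). A call has 1 to 8 rows; each row shifts and turns the commanded pose from where the row before left it; what a row does not reach is not made up. A row lasts 1/8 s, in which the tool goes at most 62.5 mm and 10.7 degrees, less where a joint would pass 70% of its speed; a pose out of reach is approached as far as the arm can. A call with a gripper value outside its range is refused whole. The fingers move at their own pace and stop on an object; FORCE is the grip in N (left out, the last holds). Time passes only in rows, so rows that do not move let the fingers close. It gives the time, the measured TCP pose, the force and the opening at its end, in the units of the state.
- r.get_obs(): the state, without advancing time (a new reading comes with each control period).
- r.snapshot(name): name is "scene" or "top" or "wrist"; returns (picture, depth): 420x560x3 uint8, red, green, blue; 420x560 float32, m along the optical axis (not along the pixel's ray), 0 where there is no reading.
- r.camera_model(name): a dict with "fx", "fy", "cx", "cy" (pixels), "extrinsics" (4x4, takes a point from camera to world coordinates); the wrist camera has in their place "tool_from_camera" (4x4, takes a point from camera to tool coordinates, whose origin is the TCP and whose axes are the flange's). Camera axes: x right, y down, z forward; pixel columns grow to the right and rows downward; lengths in m; the calibration is good to about 2 mm. A picture is of the moment at which its call begins: read the wrist's pose just before it. camera_model takes no time and is no camera call.
- r.hand_in(): hands the job in, once; it reports no verdict.
The state is a dict: "t": time; "joint_positions": joint angles; "joint_velocities": joint speeds; "joint_efforts": joint torques, N m; "tool_pos": TCP position; "tcp_rot": TCP orientation; "contact_force": force on the tool from outside, world axes, zero at the start; "ft_torque": the same for the moment, N m; "width": opening from 0.0 (shut) to 1.0 (fully open).
Only numpy, scipy, OpenCV 4.12 (cv2) and the standard library are available. Lean on these libraries where they do the work, as an engineer would, in place of code of your own. Each camera call takes 0.05 s, during which the arm holds its last target.

## Working session

There is one attempt and no reset: what is moved stays moved. The work goes in short steps, Python scripts to look and compute and a shell command to move; the robot and the scene stay as the last step left them, time stands still between calls to the robot, and variables do not carry over. Pictures are saved under pics/ and viewed, and the job is handed in when it is done.

```bash
ls; mkdir -p pics
python3 - <<'E'
from plant import r
import cv2,numpy as np
o=r.get_obs(); print(o['t'],o['tool_pos'],o['tcp_rot'],o['width'])
for n in ['scene','top']:
    p,d=r.snapshot(n); np.savez(f'pics/{n}0.npz',p=p,d=d); cv2.imwrite(f'pics/{n}0.png',p[:,:,::-1])
    print(n,r.camera_model(n))
print(r.camera_model('wrist'))
E
```

```text
pics
0.0 [ 0.1919696  -0.51488447  0.22630645] [ 9.84127072e-01  1.77461766e-01 -9.01059578e-05 -1.10410816e-03] 0.9984201165389559
scene {'fx': 400.7922003208604, 'fy': 400.7922003208604, 'cx': 281.7181389323249, 'cy': 210.65984692420454, 'extrinsics': array([[ 0.65686166,  0.65665939, -0.37058225,  0.79094524],
       [ 0.75400681, -0.57038849,  0.32577708, -0.34331855],
       [ 0.00254873, -0.49341201, -0.86979198,  1.00924245],
       [ 0.        ,  0.        ,  0.        ,  1.        ]])}
top {'fx': 492.28741557256734, 'fy': 492.28741557256734, 'cx': 277.1219711138027, 'cy': 210.39551359587787, 'extrinsics': array([[ 0.00392634, -0.99480906,  0.10168346,  0.2976338 ],
       [-0.99975163, -0.00167432,  0.02222327, -0.00694477],
       [-0.02193766, -0.10174546, -0.99456855,  1.33994714],
       [ 0.        ,  0.        ,  0.        ,  1.        ]])}
{'fx': 345.29548392485015, 'fy': 345.29548392485015, 'cx': 280.5623593089071, 'cy': 205.37604660707098, 'tool_from_camera': array([[ 2.08402543e-04, -9.70605388e-01, -2.40676417e-01,
         6.87973408e-02],
       [ 9.99998406e-01, -2.24579493e-04,  1.77159142e-03,
         5.05596087e-04],
       [-1.77356717e-03, -2.40676403e-01,  9.70603793e-01,
        -1.56060916e-01],
       [ 0.00000000e+00,  0.00000000e+00,  0.00000000e+00,
         1.00000000e+00]])}
```

View pics/scene0.png

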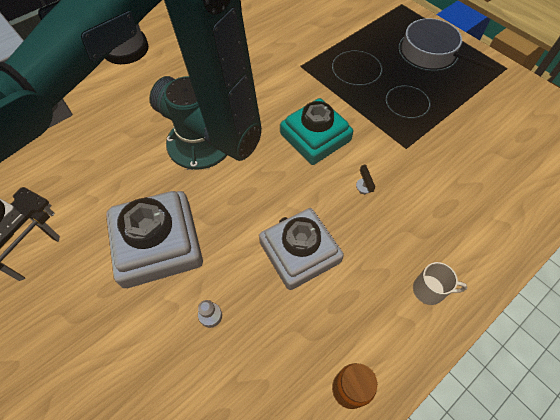

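View pics/top0.png

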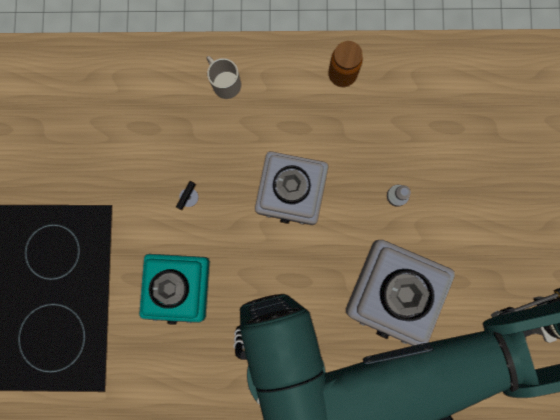

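The top view shows three blender bases: turquoise at (168,288), large grey at (408,293) and small grey at (292,184). The T-key is at (187,195), the tamper at (399,195), the mug at (224,77) and the jar at (346,63). I rule out the turquoise base, and the smaller of the two grey ones at (292,184) is the target. Next I'll check this choice in a close crop and measure.

```bash
cat > h.py <<'E'
import numpy as np,cv2
from plant import r
def pts(name,px,depth=None,z=None,T=None):
    m=r.camera_model(name); E=m['extrinsics'] if T is None else T
    px=np.asarray(px,float).reshape(-1,2)
    d=np.c_[(px[:,0]-m['cx'])/m['fx'],(px[:,1]-m['cy'])/m['fy'],np.ones(len(px))]
    w=d@E[:3,:3].T
    s=(z-E[2,3])/w[:,2] if z is not None else np.asarray(depth)
    return E[:3,3]+w*np.reshape(s,(-1,1))
def cloud(name,d,T=None):
    v,u=np.mgrid[0:420,0:560]
    return pts(name,np.c_[u.ravel(),v.ravel()],depth=d.ravel(),T=T).reshape(420,560,3)
E
python3 - <<'E'
from h import *
a=np.load('pics/top0.npz');p,d=a['p'],a['d']
C=cloud('top',d)
c1=cv2.resize(p[140:235,245:340],None,fx=4,fy=4,interpolation=cv2.INTER_CUBIC)
c2=cv2.resize(p[150:245,140:235],None,fx=4,fy=4,interpolation=cv2.INTER_CUBIC)
cv2.imwrite('pics/crop0.png',np.hstack([c1,c2])[:,:,::-1])
# base dims
for n,(u0,v0,u1,v1) in dict(small=(245,140,340,235),big=(335,230,470,350),turq=(130,240,220,335)).items():
    c=C[v0:v1,u0:u1].reshape(-1,3); c=c[(c[:,2]>.05)&(c[:,2]<.2)]
    rc=cv2.minAreaRect((c[:,:2]*1000).astype(np.float32)); print(n,rc,np.percentile(c[:,2],[50,95,99.5]))
c=C[150:245,140:235].reshape(-1,3); k=c[(c[:,2]>.06)]
print('key bar',cv2.minAreaRect((k[:,:2]*1000).astype(np.float32)),np.percentile(k[:,2],[5,50,99]),len(k))
s=p[150:245,140:235].astype(int).reshape(-1,3); dark=(s.max(1)<60)
k=np.argwhere(dark.reshape(95,95)); rr=cv2.minAreaRect(k[:,::-1].astype(np.float32)); print(rr,len(k))
w=pts('top',cv2.boxPoints(rr)+[140,150],z=.078); print(w, w.mean(0))
c=C[170:215,380:420].reshape(-1,3); k=c[(c[:,2]>.06)];print('tamper',k.mean(0),k[:,2].max())
E
```

```text
small ((491.0425109863281, -15.688179016113281), (169.3689727783203, 169.8931121826172), 78.57760620117188) [0.08400516 0.11698194 0.12072448]
big ((211.2991485595703, -292.8038330078125), (219.98919677734375, 230.45140075683594), 66.66883087158203) [0.10810714 0.14976959 0.15344376]
turq ((224.13983154296875, 291.28155517578125), (169.1479034423828, 175.8330078125), 87.06221008300781) [0.08390772 0.11653722 0.12013907]
key bar ((402.40869140625, 122.80570983886719), (324.159423828125, 78.56523132324219), 64.7026138305664) [0.06433572 0.0770421  1.33994714] 263
((45.68868637084961, 45.16038131713867), (7.576029300689697, 29.138574600219727), 29.05460548400879) 205
[[0.43751278 0.28523757 0.078     ]
 [0.50429458 0.2498869  0.078     ]
 [0.49462082 0.23237456 0.078     ]
 [0.42795549 0.26776951 0.078     ]] [0.46609592 0.25881714 0.078     ]
tamper [ 0.46693377 -0.28941097  0.12924358] 1.3399471420108198
```

View pics/crop0.png

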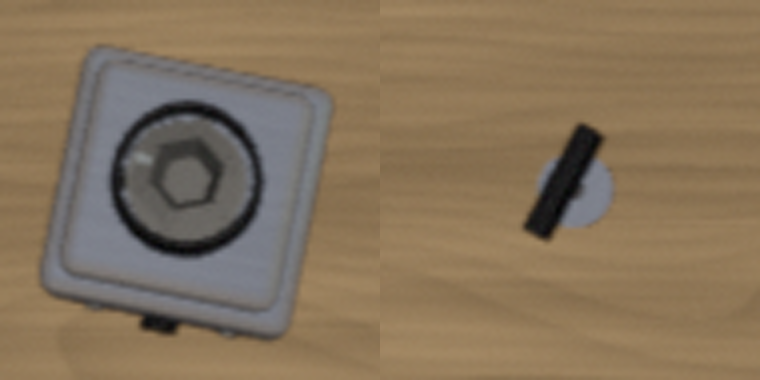

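The crop confirms the choice: the small grey base measures 170 mm square (the large one is about 220–230 mm), with its hex socket at its centre. The key's T-bar is centred near (0.466, 0.259), along −28°. I'll pass over the hub first to take a wrist picture.

```bash
python3 -m creep '[[0.03,0.05,0.01,0,0,10,1],[0.03,0.05,0.01,0,0,10,1],[0.03,0.05,0,0,0,10,1],[0.03,0.05,0,0,0,10,1],[0.03,0.05,0,0,0,10,1],[0.03,0.05,0,0,0,10,1],[0.03,0.05,0,0,0,10,1],[0.03,0.05,0,0,0,10,1]]'; python3 -m creep '[[0.03,0.05,0,0,0,10,1],[0.03,0.045,0,0,0,10,1],[0,0,0,0,0,0,1],[0,0,0,0,0,0,1]]'
cat >> h.py <<'E'
from scipy.spatial.transform import Rotation as R
def wrist(name):
    o=r.get_obs(); p,d=r.snapshot('wrist')
    T=np.eye(4);T[:3,:3]=R.from_quat(o['tcp_rot']).as_matrix();T[:3,3]=o['tool_pos']
    T=T@r.camera_model('wrist')['tool_from_camera']
    np.savez(f'pics/{name}.npz',p=p,d=d,T=T); cv2.imwrite(f'pics/{name}.png',p[:,:,::-1])
    x=R.from_quat(o['tcp_rot']).as_matrix()[:,0]
    print(o['t'],o['tool_pos'],'yaw',np.degrees(np.arctan2(x[1],x[0])),'q',np.degrees(o['joint_positions']).round(1))
    return p,d,T
E
python3 -c "
from h import *
wrist('w1')"
```

```text
t: 1.1
tool_pos: [0.4326, -0.1136, 0.2472]
tcp_rot: [0.638, 0.77, -0.0, 0.0]
contact_force: [0.1, -0.0, 0.3]
width: 0.999
t: 1.6
tool_pos: [0.4917, -0.0206, 0.2469]
tcp_rot: [0.497, 0.868, -0.001, -0.001]
contact_force: [0.1, -0.2, -0.6]
width: 0.998
1.6 [ 0.49167701 -0.02060297  0.24694189] yaw 120.40797577653912 q [ -9.   -2.5  84.   -0.   98.6 -39.4]
```

View pics/w1.png

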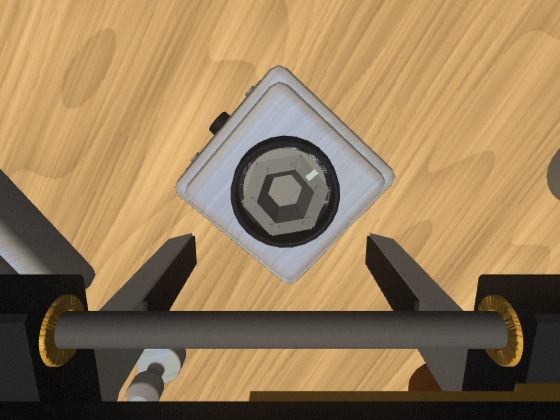

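The wrist view shows the small grey base with its hub centred near (286,191). The hex mouth and the darker tapered walls are visible, and the mark on the rim is at (312,175). Next I'll fit the mouth hexagon.

Run:
```python
from h import *
a=np.load('pics/w1.npz');p,d,T=a['p'],a['d'],a['T']
C=cloud('wrist',d,T)
g=cv2.cvtColor(p,cv2.COLOR_RGB2GRAY)
cv2.imwrite('pics/c1.png',cv2.resize(p[130:252,226:346],None,fx=4.8,fy=4.8,interpolation=cv2.INTER_CUBIC)[:,:,::-1])
print('height profile row 191', C[191,226:346:4,2].round(3))
rg=np.zeros_like(g);rg[130:252,226:346]=1
# collar: dark pixels
m=((g<60)&(rg>0)).astype(np.uint8)
cs,_=cv2.findContours(m,cv2.RETR_EXTERNAL,cv2.CHAIN_APPROX_NONE);c=max(cs,key=cv2.contourArea)
e=cv2.fitEllipse(c);print('collar',e)
zc=[C[int(v),int(u),2] for u,v in c[::10,0]];print('collar z',np.median(zc))
for z in (.10,.112,.118):print(z,pts('wrist',[e[0]],z=z,T=T), e[1][0]/345*( T[2,3]-z))
# hole: depth lower than mouth 
print('gray row',g[191,246:330:2]); print('gray col',g[145:240:2,286])
z=C[:,:,2]; top=(rg>0)&(abs(z-.118)<.003); print('rim mean', C[top].mean(0), top.sum())
hole=((z<.114)&(np.hypot(C[:,:,0]-.493,C[:,:,1]+.018)<.028)).astype(np.uint8)
cs,_=cv2.findContours(hole,cv2.RETR_EXTERNAL,cv2.CHAIN_APPROX_NONE);c=max(cs,key=cv2.contourArea)
w=pts('wrist',c[:,0],z=.116,T=T); print('hole centre',cv2.minEnclosingCircle((w[:,:2]*1000).astype(np.float32)), cv2.minAreaRect((w[:,:2]*1000).astype(np.float32)))
M=cv2.moments((w[:,:2]*1000).astype(np.float32).reshape(-1,1,2));cx,cy=M['m10']/M['m00'],M['m01']/M['m00'];print(cx,cy,'area',M['m00'],'expected AF from area',np.sqrt(M['m00']/.866))
# orientation: 6th harmonic of radius
x=w[:,0]*1000-cx;y=w[:,1]*1000-cy;th=np.arctan2(y,x);rr=np.hypot(x,y)
o=np.argsort(th);tg=np.linspace(-np.pi,np.pi,720,endpoint=False);ri=np.interp(tg,th[o],rr[o],period=2*np.pi)
f=np.mean(ri*np.exp(-6j*tg));print('corner angle mod60',np.degrees(np.angle(np.conj(f)))/6,abs(f)*2)
```

```text
height profile row 191 [0.084 0.083 0.115 0.084 0.084 0.113 0.114 0.115 0.117 0.11  0.098 0.087
 0.086 0.088 0.087 0.087 0.087 0.088 0.086 0.094 0.101 0.11  0.117 0.116
 0.116 0.115 0.085 0.115 0.114 0.083]
collar ((284.815673828125, 191.37893676757812), (107.77166748046875, 110.33295440673828), 179.19041442871094)
collar z 0.11402866035190631
0.1 [[ 0.4907404  -0.01366873  0.1       ]] 0.09466029097463889
0.112 [[ 0.48937688 -0.01159656  0.112     ]] 0.0909117112361878
0.118 [[ 0.48869512 -0.01056047  0.118     ]] 0.08903742136696224
gray row [130 128 132 128 130 130 127  71  54  53  50  56 136 142 138 136 138 140
 137 137 139 138 139 135 133 137 137 117  68  70  69  70  66  67 115 120
 121 121 119 116 117  91]
gray col [ 43 108 139 143 140 140 130 129 129 129 130 129 129  86  58 102 140 139
 137 139 137 138 137 139 135 138 136 139 136 136  78  63  59  61  60  61
  61  61  79 117 121 121 118 118  73  26  29  27]
rim mean [ 0.49072795 -0.01375485  0.11598557] 2466
hole centre ((490.8624267578125, -14.144182205200195), 23.26755142211914) ((490.89453125, -14.6014404296875), (45.861610412597656, 41.613853454589844), 39.95915603637695)
490.9194353464672 -14.27222623017346 area 1402.2472794382045 expected AF from area 40.23957239358105
corner angle mod60 -19.228846142633277 1.1936215649665325
```

View pics/c1.png

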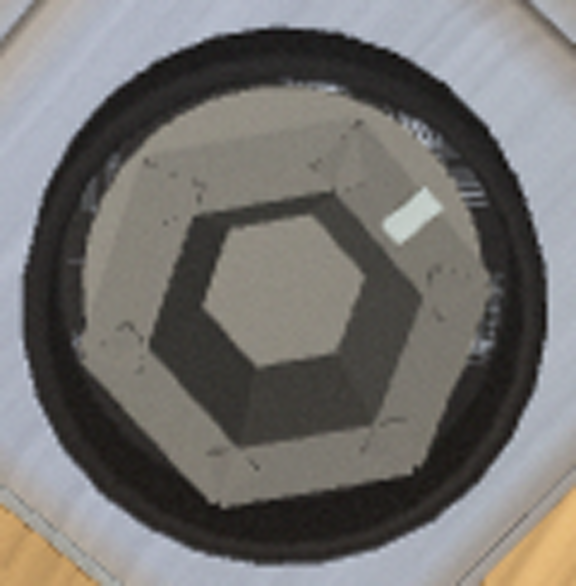

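Run:
```python
from h import *
a=np.load('pics/w1.npz');p,d,T=a['p'],a['d'],a['T']
g=cv2.cvtColor(p,cv2.COLOR_RGB2GRAY)
big=cv2.GaussianBlur(cv2.resize(g[130:252,226:346],None,fx=4.8,fy=4.8,interpolation=cv2.INTER_CUBIC),(5,5),0)
m=((big<100)).astype(np.uint8)
n,l,s,_=cv2.connectedComponentsWithStats(m)
k=[i for i in range(1,n) if 100<s[i,0] and s[i,0]+s[i,2]<450 and s[i,4]>5000]; print(k,s[k])
cs,_=cv2.findContours((l==k[0]).astype(np.uint8),cv2.RETR_EXTERNAL,cv2.CHAIN_APPROX_NONE);c=max(cs,key=cv2.contourArea)
ap=cv2.approxPolyDP(cv2.convexHull(c),12,True);print(ap[:,0].tolist())
px=ap[:,0]/4.8+[226,130]-0.4
for z in (.116,.118):
    w=pts('wrist',px,z=z,T=T)[:,:2]*1000; 
    M=cv2.moments(w.astype(np.float32).reshape(-1,1,2)); ctr=np.array([M['m10'],M['m01']])/M['m00']
    v=w-ctr; an=np.degrees(np.arctan2(v[:,1],v[:,0]));print(z,ctr,w.mean(0),np.hypot(*v.T).round(1),an.round(1),(an%60).round(1))
# second view: top camera, mouth hex
a=np.load('pics/top0.npz');p=a['p'];g=cv2.cvtColor(p,cv2.COLOR_RGB2GRAY)
big=cv2.resize(g[160:210,265:320],None,fx=10,fy=10,interpolation=cv2.INTER_CUBIC);cv2.imwrite('pics/c2.png',big)
```

```text
[11] [[  148   189   275   260 33339]]
[[334, 189], [422, 303], [371, 426], [239, 448], [149, 350], [195, 215]]
0.116 [491.33731975 -14.81246854] [491.49699369 -14.99984468] [25.2 24.5 24.7 24.7 24.7 24.7] [ 100.7   38.5  -20.5  -78.9 -137.6  159.9] [40.7 38.5 39.5 41.1 42.4 39.9]
0.118 [491.09324499 -14.43988175] [491.25180121 -14.62595477] [25.  24.3 24.6 24.6 24.5 24.6] [ 100.7   38.5  -20.5  -78.9 -137.6  159.9] [40.7 38.5 39.5 41.1 42.4 39.9]
```

View pics/c2.png

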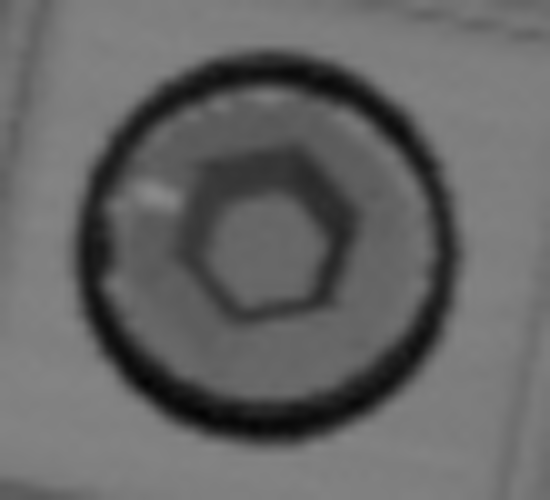

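The mouth hexagon's centre is (0.491, −0.0145), with corners at 40.4° mod 60. The fitted corner radius is 24.6 mm against the nominal 24.8. On to the key.

```bash
python3 -m creep '[[-0.005,0.056,0,0,0,6.3,1],[-0.005,0.056,0,0,0,6.3,1],[-0.005,0.056,0,0,0,6.3,1],[-0.005,0.056,0,0,0,6.3,1],[-0.005,0.056,0,0,0,6.4,1],[0,0,0,0,0,0,1],[0,0,0,0,0,0,1]]'
python3 - <<'E'
from h import *
print('hub in top',pts('top',[[291.8,183.5]],z=.118))
p,d,T=wrist('w2')
C=cloud('wrist',d,T)
roi=np.zeros((420,560),bool); roi[60:280,150:420]=1
m=((p.max(2)<70)&roi&(C[:,:,2]>.055)&(C[:,:,2]<.1)).astype(np.uint8)
cs,_=cv2.findContours(m,cv2.RETR_EXTERNAL,cv2.CHAIN_APPROX_NONE);c=max(cs,key=cv2.contourArea)
print(cv2.minAreaRect(c))
w=pts('wrist',c[:,0],z=.078,T=T); rc=cv2.minAreaRect((w[:,:2]*1000).astype(np.float32));print(rc, cv2.boxPoints(rc))
t=C[(m>0)&(C[:,:,2]>.072)]; print('top pts',t.mean(0),cv2.minAreaRect((t[:,:2]*1000).astype(np.float32)))
E
```

```text
t: 2.52
tool_pos: [0.4674, 0.258, 0.2475]
tcp_rot: [0.243, 0.97, -0.0, 0.0]
contact_force: [0.4, -0.1, -0.5]
width: 0.995
hub in top [[ 0.4904345  -0.01619746  0.118     ]]
2.525 [0.46738865 0.25801175 0.24754536] yaw 151.88781700765028 q [ 22.8   2.8  78.6  -0.1  98.6 -39.1]
((286.0, 188.5), (81.0, 16.0), 90.0)
((465.7213134765625, 263.2383117675781), (15.419838905334473, 79.34075927734375), 62.43939208984375) [[426.98535 274.75824]
 [497.3227  238.04836]
 [504.45728 251.71838]
 [434.11993 288.42828]]
top pts [0.46578128 0.26330147 0.07662988] ((466.59783935546875, 262.8477478027344), (15.647859573364258, 78.76573944091797), 62.52668380737305)
```

View pics/w2.png

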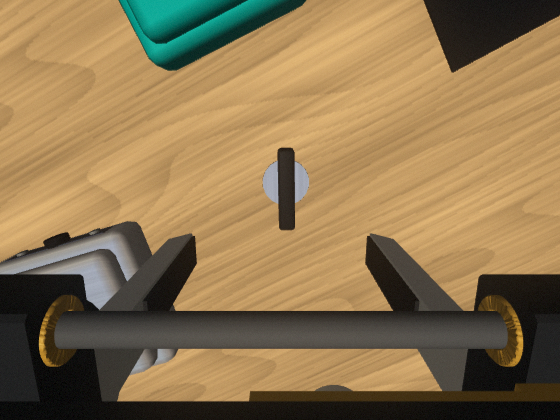

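The wrist view shows the key's bar at (286,188), vertical in the image and between the open jaws; its centre is (0.4657, 0.263). The top view gave y = 0.259, but the wrist view is closer, so I'll use that. Descending now.

```bash
python3 -m creep '[[-0.0015,0.005,-0.04,0,0,0.5,1],[0,0,-0.05,0,0,0,1],[0,0,-0.05,0,0,0,1],[0,0,-0.041,0,0,0,1],[0,0,0,0,0,0,1]]' ; python3 -m creep '[[0,0,0,0,0,0,0],[0,0,0,0,0,0,0],[0,0,0,0,0,0,0],[0,0,0,0,0,0,0],[0,0,0,0,0,0,0],[0,0,0,0,0,0,0]]' 30
```

```text
t: 3.2
tool_pos: [0.4634, 0.2615, 0.063]
tcp_rot: [0.239, 0.971, -0.003, -0.003]
contact_force: [-0.4, 1.0, 0.2]
width: 1.002
t: 3.95
tool_pos: [0.4655, 0.2647, 0.0665]
tcp_rot: [0.237, 0.971, 0.0, -0.0]
contact_force: [0.0, 0.4, 0.5]
width: 0.394
```

```bash
python3 -m creep '[[0,0,0,0,0,0,0],[0,0,0,0,0,0,0],[0,0,0,0,0,0,0],[0,0,0,0,0,0,0],[0,0,0,0,0,0,0]]'; python3 -m creep '[[0,0,0.05,0,0,0,0],[0,0,0.06,0,0,0,0],[0,0,0.06,0,0,0,0],[0,0,0,0,0,0,0]]'
python3 - <<'E'
from h import *
p,d,T=wrist('w3');o=r.get_obs();print(o['width'],o['contact_force'])
p,d=r.snapshot('scene');cv2.imwrite('pics/s3.png',p[:,:,::-1]);np.savez('pics/s3.npz',p=p,d=d)
E
```

```text
t: 4.58
tool_pos: [0.4656, 0.2646, 0.0664]
tcp_rot: [0.237, 0.971, 0.0, -0.0]
contact_force: [0.4, 1.0, -1.2]
width: 0.169
t: 5.08
tool_pos: [0.468, 0.2657, 0.243]
tcp_rot: [0.237, 0.971, 0.004, 0.005]
contact_force: [0.5, 0.0, -2.1]
width: 0.167
5.075 [0.46798537 0.26568008 0.24301872] yaw 152.54128511298597 q [ 23.5   2.8  79.1   0.   97.4 -39. ]
0.16967451551998594 [-0.60509096 -0.01725528 -3.46202427]
```

View pics/w3.png

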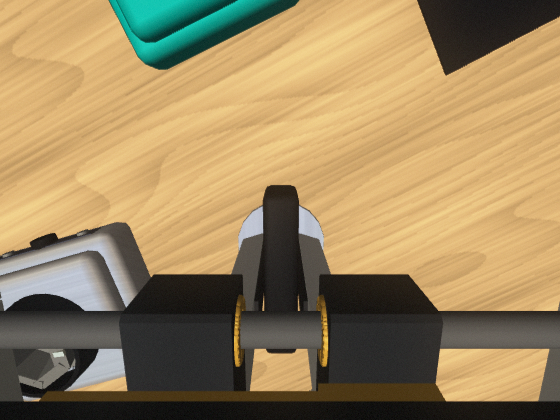

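View pics/s3.png

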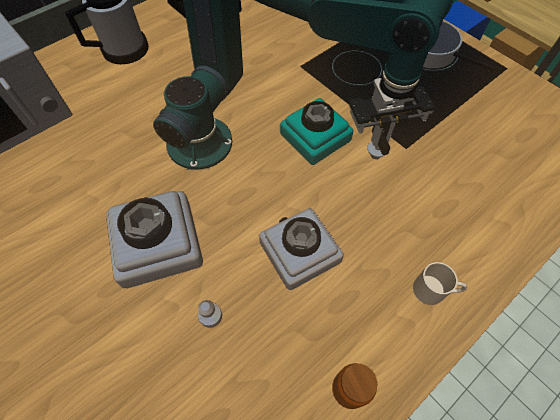

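The key is held upright, with the jaws at 15.9 mm, the bar's width. In the wrist view the bar's ends are at (282,186) and (282,352). Now I'll work out the key's centre in the tool frame.

Run:
```python
from h import *
M=r.camera_model('wrist')['tool_from_camera']
print(pts('wrist',[[282,186],[282,352]],z=-.0115,T=M)*1000)
o=r.get_obs();print(o['tool_pos'],o['width'])
g=np.load('pics/w3.npz')['p'];cv2.imwrite('pics/c3.png',cv2.resize(g[170:370,220:350],None,fx=3,fy=3)[:,:,::-1])
```

```text
[[ 42.04025003  -0.40876848 -11.5       ]
 [-39.3435171   -0.3100771  -11.5       ]]
[0.4654336  0.26454372 0.23614516] 0.16851751078030366
```

View pics/c3.png

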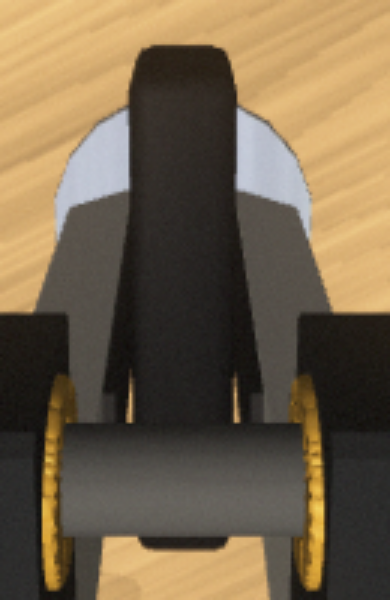

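```bash
python3 -m creep '[[0.0054,-0.046,0,0,0,1.6,0],[0.0054,-0.056,0,0,0,1.6,0],[0.0054,-0.056,0,0,0,1.6,0],[0.0054,-0.056,0,0,0,1.6,0],[0.0054,-0.046,0,0,0,1.5,0],[0,-0.02,-0.02,0,0,0,0],[0,0,-0.01,0,0,0,0],[0,0,0,0,0,0,0]]';  python3 - <<'E'
from h import *
p,d,T=wrist('w4')
p,d=r.snapshot('scene');cv2.imwrite('pics/s4.png',cv2.resize(p[170:290,230:370],None,fx=5,fy=5,interpolation=cv2.INTER_CUBIC)[:,:,::-1]);np.savez('pics/s4.npz',p=p,d=d)
p,d=r.snapshot('top');cv2.imwrite('pics/t4.png',p[:,:,::-1])
E
```

```text
t: 6.18
tool_pos: [0.4911, -0.0144, 0.2036]
tcp_rot: [0.17, 0.986, 0.0, -0.003]
contact_force: [0.2, -0.6, -1.6]
width: 0.171
6.175 [ 0.49112893 -0.01439481  0.20361331] yaw 160.47067239281643 q [ -8.3  -1.9  88.3   0.   93.9 -78.8]
```

View pics/s4.png

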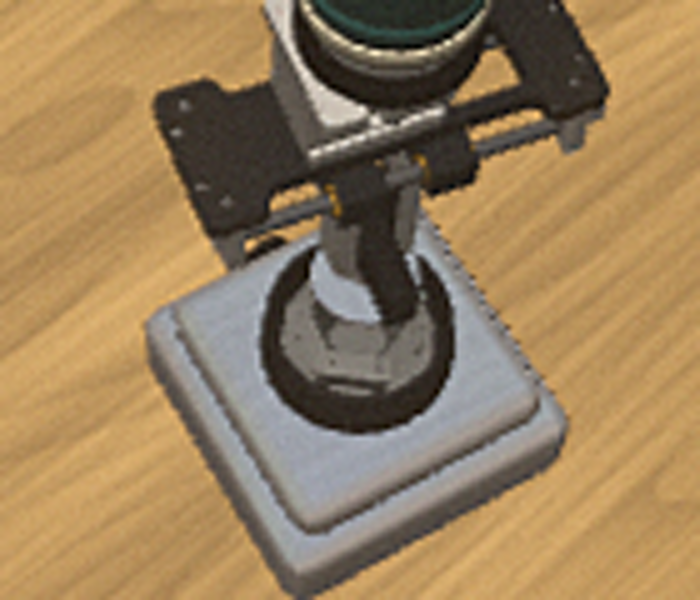

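View pics/w4.png

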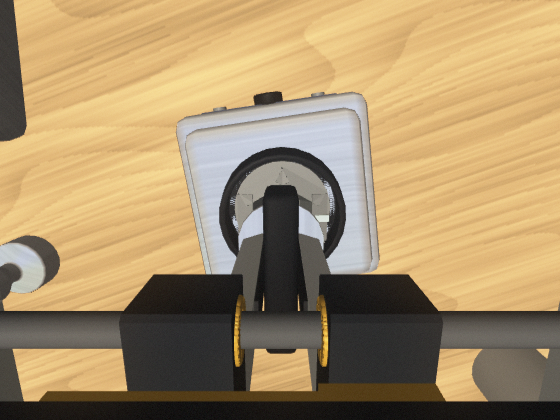

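The key's bar at pixel x=282 lines up with the collar (219–345, centre 282), and the hub's hex corner at (282,170) lines up with the bar. Lowering in steps while watching the force.

```bash
python3 -m creep '[[0.0005,-0.0005,-0.01,0,0,0,0],[0,0,-0.01,0,0,0,0],[0,0,-0.01,0,0,0,0],[0,0,0,0,0,0,0]]';python3 -m creep '[[0,0,-0.005,0,0,0,0],[0,0,-0.005,0,0,0,0],[0,0,0,0,0,0,0],[0,0,0,0,0,0,0]]'
```

```text
t: 6.82
tool_pos: [0.4923, -0.0157, 0.175]
tcp_rot: [0.17, 0.985, 0.0, -0.001]
contact_force: [0.4, -0.5, -2.9]
width: 0.168
t: 7.32
tool_pos: [0.4927, -0.015, 0.1664]
tcp_rot: [0.17, 0.986, 0.001, -0.001]
contact_force: [-1.9, 5.1, -0.3]
width: 0.167
```

Depth is about 18 mm, with a light lateral push of +5 N in y, so I'll shift toward the free side and continue.

```bash
python3 -m creep '[[-0.001,0.002,0,0,0,0,0],[0,0,0,0,0,0,0],[0,0,-0.003,0,0,0,0],[0,0,0,0,0,0,0],[0,0,0,0,0,0,0]]'; python3 -c "
from h import *
o=r.get_obs();print(o['contact_force'],o['ft_torque'])"
```

```text
t: 7.95
tool_pos: [0.4921, -0.014, 0.1633]
tcp_rot: [0.17, 0.985, 0.0, -0.0]
contact_force: [-0.9, 0.8, -1.6]
width: 0.165
[-0.9244937   0.81945457 -1.63273878] [ 0.31454233  0.0079285  -0.02443309]
```

```bash
python3 -m creep '[[0,0.0003,-0.002,0,0,0,0],[0,0.0003,-0.002,0,0,0,0],[0,0,0,0,0,0,0],[0,0,0,0,0,0,0]]'
python3 - <<'E'
from h import *
o=r.get_obs();print(o['tool_pos'],o['contact_force'],o['ft_torque'])
p,d,T=wrist('w5')
p,d=r.snapshot('scene');cv2.imwrite('pics/s5.png',cv2.resize(p[170:290,230:370],None,fx=5,fy=5,interpolation=cv2.INTER_CUBIC)[:,:,::-1])
E
```

```text
t: 8.45
tool_pos: [0.4915, -0.0133, 0.1599]
tcp_rot: [0.17, 0.985, -0.0, -0.001]
contact_force: [-5.0, 1.2, 3.9]
width: 0.168
[ 0.49150844 -0.01334407  0.15994342] [-4.95871842  1.24586947  3.87454625] [0.26367159 0.91697484 0.06900938]
8.45 [ 0.49150844 -0.01334407  0.15994342] yaw 160.44352276694107 q [ -8.2  -1.1  92.5  -0.   88.7 -78.6]
```

View pics/s5.png

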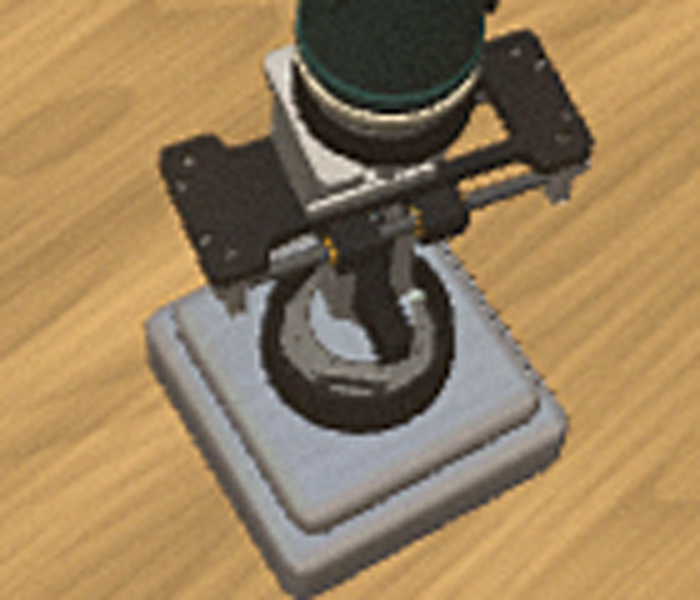

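View pics/w5.png

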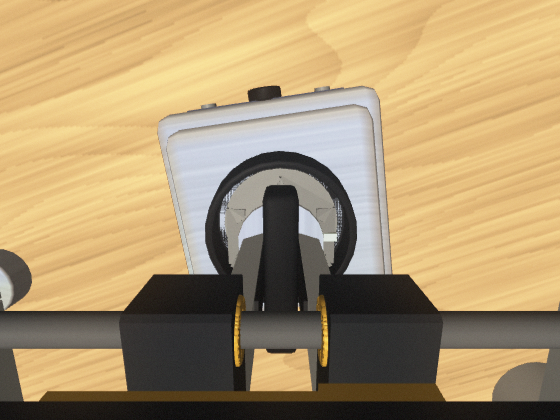

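The flange sits on the hub and TCP z 0.160 is about 0.4 mm from home. A small lateral relief, a light push to confirm it's home, then turn.

```bash
python3 -m creep '[[-0.001,0.0003,-0.001,0,0,0,0],[0,0,-0.001,0,0,0,0],[0,0,0,0,0,0,0],[0,0,0,0,0,0,0]]'
python3 - <<'E'
from h import *
o=r.get_obs();print(o['tool_pos'],o['contact_force'],o['ft_torque'])
E
```

```text
t: 9.05
tool_pos: [0.4912, -0.0133, 0.1593]
tcp_rot: [0.17, 0.985, -0.0, 0.001]
contact_force: [-5.5, 0.3, 8.5]
width: 0.169
[ 0.49121223 -0.01326025  0.15926531] [-5.46937199  0.32518499  8.46508962] [0.2226996  1.04586175 0.05759708]
```

Home is confirmed: z stopped at 0.1593, with about 10 N upward. Easing the push and starting the clockwise turn.

```bash
python3 -m creep '[[-0.0015,0,0.001,0,0,-3,0],[-0.0002,-0.0001,0,0,0,-8,0],[-0.0002,-0.0001,0,0,0,-8,0],[-0.0002,-0.0001,0,0,0,-8,0],[0,0,0,0,0,0,0]]'
python3 - <<'E'
from h import *
wrist('w6');o=r.get_obs();print(o['tool_pos'],o['contact_force'],o['ft_torque'])
E
```

```text
t: 9.68
tool_pos: [0.4907, -0.0131, 0.1593]
tcp_rot: [0.394, 0.919, 0.001, 0.002]
contact_force: [1.6, 2.3, 2.3]
width: 0.169
9.675 [ 0.49067201 -0.01309733  0.15928567] yaw 133.53398138183255 q [ -8.2  -1.4  92.9   0.1  88.3 -51.7]
[ 0.49063375 -0.01309673  0.15929423] [2.3655396  1.8150649  3.15915022] [ 0.51509099 -0.52961743  0.01260855]
```

View pics/w6.png

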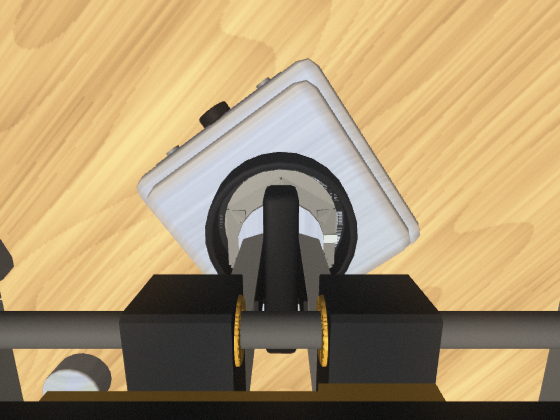

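The hub turns with the key: the white mark stays at (330,239) in the wrist view while the base rotates. Continuing.

```bash
python3 -m creep '[[-0.0002,-0.0001,0,0,0,-8,0],[-0.0002,-0.0001,0,0,0,-8,0],[-0.0002,-0.0001,0,0,0,-8,0],[0,0,0,0,0,0,0]]'
python3 - <<'E'
from h import *
o=r.get_obs();print(o['tool_pos'],o['contact_force'],o['ft_torque'])
E
python3 -m creep '[[0,0,0,0,0,-4,0],[0,0,0,0,0,-4,0],[0,0,0,0,0,-2,0],[0,0,0,0,0,0,0]]'
python3 - <<'E'
from h import *
wrist('w7');o=r.get_obs();print(o['tool_pos'],o['contact_force'],o['ft_torque'])
E
```

```text
t: 10.22
tool_pos: [0.4903, -0.0131, 0.1593]
tcp_rot: [0.576, 0.817, 0.002, 0.002]
contact_force: [4.6, 2.8, 2.7]
width: 0.169
[ 0.49029222 -0.01307846  0.15934801] [4.64859186 2.83574366 2.69843707] [ 0.66794996 -0.97294012  0.02434565]
t: 10.72
tool_pos: [0.4904, -0.0129, 0.1594]
tcp_rot: [0.645, 0.764, 0.002, 0.002]
contact_force: [4.8, 3.6, 2.2]
width: 0.168
10.725 [ 0.49036279 -0.01294078  0.15936242] yaw 99.68716308897793 q [ -8.2  -1.5  92.9   0.1  88.2 -17.9]
[ 0.49038281 -0.01293835  0.15937296] [4.64347911 4.20023124 2.07956193] [ 0.77796267 -0.95486829  0.02007699]
```

View pics/w7.png

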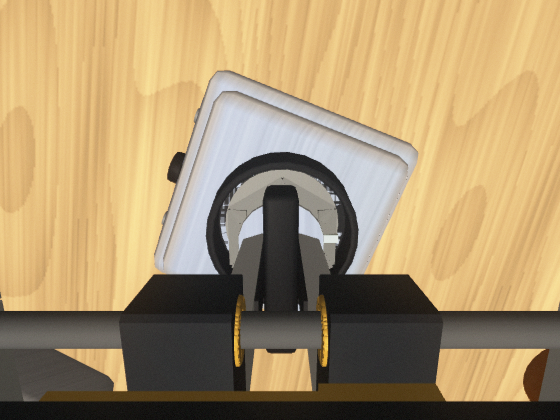

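About 61° of turn so far with no stop yet. Relieving the lateral force and continuing in small steps.

```bash
python3 -m creep '[[0.001,0.0008,0,0,0,-4,0],[0,0,0,0,0,-3,0],[0,0,0,0,0,0,0]]'
python3 - <<'E'
from h import *
o=r.get_obs();print(o['contact_force'],o['ft_torque'])
E
python3 -m creep '[[0,0,0,0,0,-4,0],[0,0,0,0,0,-2,0],[0,0,0,0,0,0,0]]'
python3 - <<'E'
from h import *
wrist('w8');o=r.get_obs();print(o['contact_force'],o['ft_torque'],o['joint_efforts'])
E
```

```text
t: 11.15
tool_pos: [0.491, -0.0128, 0.1593]
tcp_rot: [0.691, 0.723, 0.001, 0.002]
contact_force: [4.5, 2.1, 2.9]
width: 0.165
[4.48049095 2.11956451 2.94291141] [ 0.46263385 -1.05293845  0.06396937]
t: 11.52
tool_pos: [0.4912, -0.0121, 0.1594]
tcp_rot: [0.727, 0.686, 0.002, 0.001]
contact_force: [5.3, 3.5, 3.0]
width: 0.169
11.525 [ 0.49122666 -0.01210451  0.15935913] yaw 86.65452942141464 q [-8.1 -1.4 92.8  0.1 88.3 -4.8]
[5.52938874 3.76134328 3.59709078] [ 0.7191866  -1.20078359  0.13193772] [ -2.10913673 -27.08078742 -25.94000101  -1.56072523   1.74580984
   0.15341927]
```

View pics/w8.png

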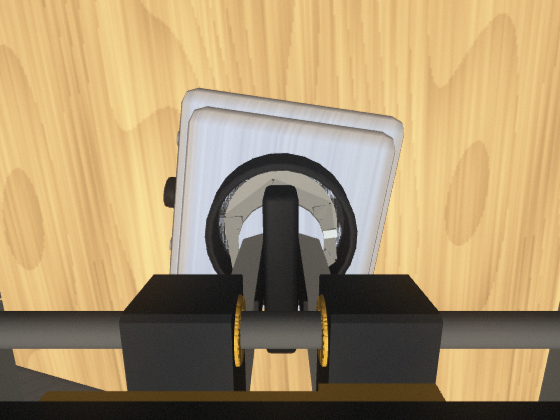

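The mark has now shifted relative to the key, to (330,233), and the z-moment is rising, so the hub is reaching its stop. One more small push to confirm.

```bash
python3 -m creep '[[0.001,0.0005,0,0,0,-3,0],[0,0,0,0,0,-3,0],[0,0,0,0,0,0,0]]'
python3 - <<'E'
from h import *
wrist('w9');o=r.get_obs();print(o['contact_force'],o['ft_torque'],o['joint_efforts'][5])
E
python3 - <<'E'
import numpy as np,cv2
cv2.imwrite('pics/c9.png',np.hstack([cv2.resize(np.load(f'pics/{n}.npz')['p'][150:280,205:360],None,fx=2.5,fy=2.5) for n in('w7','w9')])[:,:,::-1])
E
```

```text
t: 11.95
tool_pos: [0.4915, -0.0116, 0.1594]
tcp_rot: [0.762, 0.648, 0.002, 0.001]
contact_force: [3.2, 3.5, 4.0]
width: 0.17
11.95 [ 0.49149499 -0.01155254  0.15939224] yaw 80.7155734385919 q [-8.  -1.2 92.7  0.1 88.4  1.3]
[3.09226858 2.44282028 4.77592755] [ 0.72531038 -0.79674628  0.52683522] 0.5216391384601593
```

View pics/c9.png

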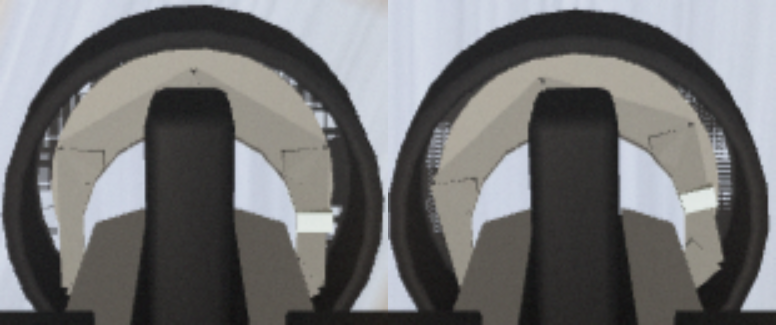

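The moment about z climbed to 0.53 N m, far above the 0.06 N m running torque, and the hub has visibly lagged the key, so it is at its stop. Unwinding slightly, then releasing.

```bash
python3 -m creep '[[0.0005,0.0005,0.001,0,0,3,0],[0,0,0,0,0,2,0],[0,0,0,0,0,0,0]]'; python3 -c "
from h import *
o=r.get_obs();print(o['contact_force'],o['ft_torque'])"; python3 -m creep '[[0,0,0,0,0,0,0.5],[0,0,0,0,0,0,0.5],[0,0,0,0,0,0,0.5],[0,0,0,0,0,0,0.5],[0,0,0,0,0,0,0.5]]'
```

```text
t: 12.38
tool_pos: [0.4914, -0.0115, 0.1594]
tcp_rot: [0.734, 0.679, 0.001, 0.0]
contact_force: [4.5, 2.8, -0.6]
width: 0.167
[ 4.45400338  2.80483658 -0.57164905] [ 6.79965600e-01 -1.04830271e+00 -8.34116536e-04]
t: 13.0
tool_pos: [0.4908, -0.0119, 0.1594]
tcp_rot: [0.735, 0.678, -0.0, -0.0]
contact_force: [0.7, -0.8, -0.1]
width: 0.499
```

```bash
python3 -m creep '[[0,0,0.02,0,0,0,0.5],[0,0,0.03,0,0,0,0.5],[0,0,0.05,0,0,0,0.5],[0,0,0.02,0,0,0,0.5],[0,0,0,0,0,0,0.5],[0,0,0,0,0,0,0.5]]'
python3 - <<'E'
from h import *
p,d,T=wrist('w10');C=cloud('wrist',d,T)
roi=np.zeros((420,560),bool); roi[60:300,150:420]=1
m=(roi&(C[:,:,2]>.155)&(C[:,:,2]<.185)&(p.max(2)<70))
t=C[m];print('bar z',np.percentile(t[:,2],[5,50,95]),t[:,:2].mean(0))
t=t[t[:,2]>.165];print(cv2.minAreaRect((t[:,:2]*1000).astype(np.float32)))
p,d=r.snapshot('scene');cv2.imwrite('pics/s10.png',cv2.resize(p[170:340,180:370],None,fx=4,fy=3.5)[:,:,::-1])
E
```

```text
t: 13.75
tool_pos: [0.4904, -0.0117, 0.2781]
tcp_rot: [0.735, 0.678, -0.001, -0.001]
contact_force: [1.2, -1.0, -0.6]
width: 0.5
13.75 [ 0.49040538 -0.01171563  0.27806794] yaw 85.44545071305454 q [ -8.   -2.8  80.8  -0.  102.2  -3.4]
bar z [0.16797812 0.16977379 0.17100205] [ 0.49112457 -0.01152893]
((491.0703430175781, -13.946479797363281), (78.17733001708984, 15.583672523498535), 85.79756927490234)
```

View pics/w10.png

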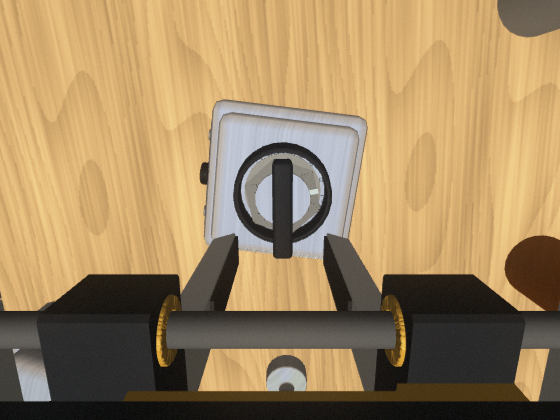

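View pics/s10.png

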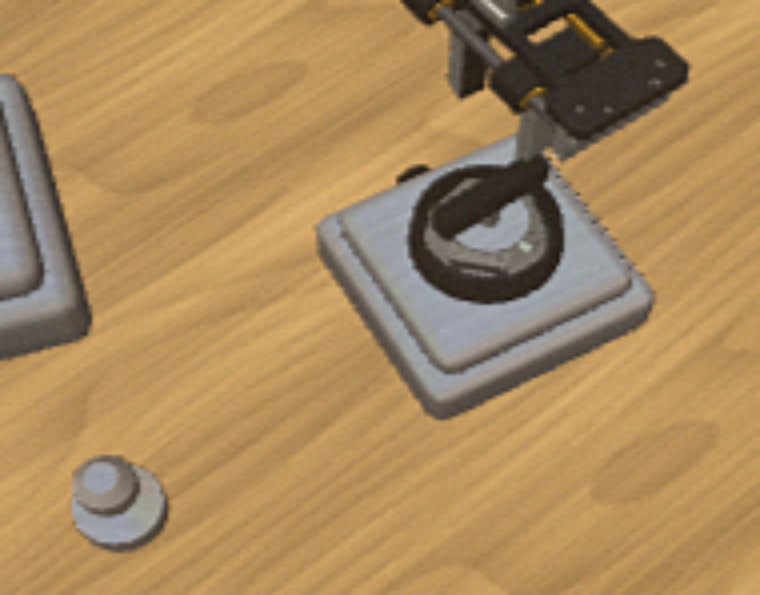

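The key stands upright in the socket: its bar top is at z≈0.170 (0.171 expected when home) and its centre at (0.491, −0.014). The tamper still stands. As a last check I'll measure the hub's rotation from the white mark.

Run:
```python
from h import *
A=[]
for n in('w1','w10'):
    a=np.load(f'pics/{n}.npz');p,T=a['p'],a['T']
    m=(p[150:230,295:325].min(2)>185).astype(np.uint8)
    k,l,s,c=cv2.connectedComponentsWithStats(m); i=[j for j in range(1,k)]
    for j in i:
        if s[j,4]>8:
            w=pts('wrist',[c[j]+[295,150]],z=.118,T=T)[0]; v=w[:2]-[.491,-.0142]; print(n,c[j]+[295,150],s[j,4],np.hypot(*v),np.degrees(np.arctan2(v[1],v[0])))
```

```text
w1 [311.26229508 174.57377049] 61 0.028656740884550433 70.83927992647115
w10 [320.48235294 154.64705882] 85 0.05304292433857872 44.2093510802749
w10 [317.88888889 172.66666667] 18 0.040472917845040715 30.725831204632208
w10 [296.1048951  198.85314685] 143 0.01331200953278684 -10.560727977017201
w10 [307.20118343 196.78106509] 169 0.02362808382883392 -3.0839741178119127
w10 [321.76470588 186.17647059] 17 0.03850170687403921 11.61399885401256
w10 [322.63636364 226.63636364] 22 0.048379544037858366 -40.91621043655883
```

Run:
```python
from h import *
a=np.load('pics/w10.npz');p,T=a['p'],a['T']
cv2.imwrite('pics/c10.png',cv2.resize(p[140:250,230:335],None,fx=5,fy=5,interpolation=cv2.INTER_CUBIC)[:,:,::-1])
for u in ([313,191],[314,192]):
    w=pts('wrist',[u],z=.118,T=T)[0]; v=w[:2]-[.491,-.0142]; print(np.hypot(*v),np.degrees(np.arctan2(v[1],v[0])))
```

```text
0.02957387564506834 7.425330821997757
0.030332495661560946 5.289781456907449
```

View pics/c10.png

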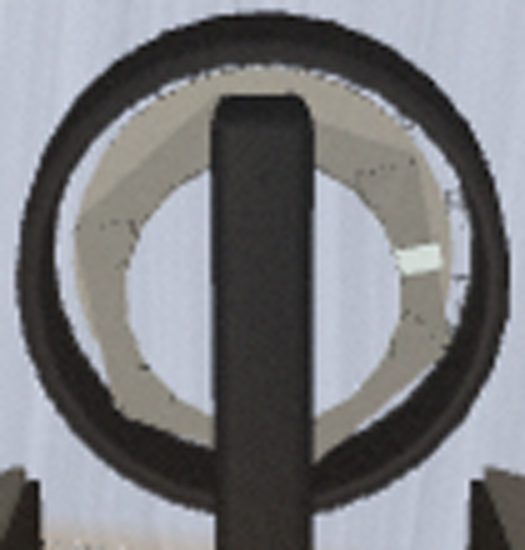

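The mark went from 70.8° to about 6°, so the hub turned roughly 65° (1.13 rad). Adding a start angle of 0–0.3 rad puts it above 1.1, which agrees with the hard stop I felt. Nothing is in contact with the robot, so I'm handing in.

```bash
python3 -c "
from h import *
o=r.get_obs();print(o['t'],o['contact_force'],o['joint_velocities'].round(3)); r.hand_in()"
```

```text
13.85 [ 0.2065507   0.48575082 -0.22888128] [-0.     0.001 -0.003  0.001  0.003 -0.001]
the job is handed in; nothing more can be done
```

I put the T-key fully home in the socket of the smaller grey base, then turned it clockwise to the hub's stop. I let go, backed off about 12 cm and handed in at 13.9 s; the hand-in gives no verdict.

**Last checks**
- **Key:** It stands upright at (0.491, −0.014), within about 1 mm of the socket axis I measured. Its bar top is at z = 0.170; 0.171 is expected when home.
- **Hub:** The white mark moved about 65° (1.13 rad). With a start angle somewhere in 0–0.3 rad, that puts the hub past 1.1. The moment rose to 0.53 N m at the end, against 0.06 N m for normal turning, so it was on its stop.
- **Tamper and robot:** The tamper still stands in the last picture; I did not measure its position again. The robot touches nothing.

**Disagreements**
- **Camera views:** The top and wrist cameras differed by about 4 mm on the key's y and 2 mm on the hub's, and I used the wrist values.
- **Insertion:** The lateral forces while inserting were up to about 5 N, and I relieved them with small shifts.

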